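# Let the golden and the dark roll out of the dispenser

## Task

Press down the red paddles of the dispenser so that the gates lift and the golden roll and the dark roll both run out into the empty black tray below the lip, in whichever order you like; let each paddle come back up so that every gate ends shut. Leave the pale roll waiting behind its gate and its paddle unpressed, touch nothing of the dispenser's load by hand (not the rolls, the gates or the tray), and do not disturb the jar, the brush or the bowl.

Things in the scene. Friction and masses are not known exactly. Their poses are not given: they have to be found in the camera images.
- rack: fixed steel roll dispenser, 220 mm long, 310 wide; origin on the table under its middle, x downhill to the tray, y left, z up. Three lanes at y = +100 (left), 0 (middle), -100 mm (right), sloping 14 degrees to a lip at x = 120, z = 55. Over each a rocking lever, pivoted at x = -50, z = 150 (posts to 161): red paddle uphill, gate downhill. At least 80 mm are free beneath the paddles
- lever_left (a joint): tilt of the rocking lever of the left lane, rad: 0 at rest with its gate shut, grows as the paddle goes down, stop at 0.34 (paddle about 34 mm lower, gate bottom about 50 mm higher). From about 0.22 a roll passes under the gate. A spring returns it: pushing down on the paddle takes about 2.6 N to start and 4 N at the stop
- lever_middle (a joint): tilt of the rocking lever of the middle lane, rad: 0 at rest with its gate shut, grows as the paddle goes down, stop at 0.34 (paddle about 34 mm lower, gate bottom about 50 mm higher). From about 0.22 a roll passes under the gate. A spring returns it: pushing down on the paddle takes about 2.6 N to start and 4 N at the stop
- lever_right (a joint): tilt of the rocking lever of the right lane, rad: 0 at rest with its gate shut, grows as the paddle goes down, stop at 0.34 (paddle about 34 mm lower, gate bottom about 50 mm higher). From about 0.22 a roll passes under the gate. A spring returns it: pushing down on the paddle takes about 2.6 N to start and 4 N at the stop
- paddle_left (a point): centre of the top face of the red paddle (46 x 52 mm, long side across the lane) of the left lane's lever; 100 mm uphill of the pivot, 160 mm above the table at rest; x of the point runs along the lever towards the gate. It moves with the lever
- paddle_middle (a point): centre of the top face of the red paddle (46 x 52 mm, long side across the lane) of the middle lane's lever; 100 mm uphill of the pivot, 160 mm above the table at rest; x of the point runs along the lever towards the gate. It moves with the lever
- paddle_right (a point): centre of the top face of the red paddle (46 x 52 mm, long side across the lane) of the right lane's lever; 100 mm uphill of the pivot, 160 mm above the table at rest; x of the point runs along the lever towards the gate. It moves with the lever
- gate_left (a point): upper end of the stem of the blue see-through gate of the left lane: a 10 mm wide stem, 32 mm long, hangs from the downhill end of the lever and carries a plate 74 mm wide, 40 mm high, 5 mm thick. It moves with the lever. Not to be touched
- gate_middle (a point): upper end of the stem of the blue see-through gate of the middle lane: a 10 mm wide stem, 32 mm long, hangs from the downhill end of the lever and carries a plate 74 mm wide, 40 mm high, 5 mm thick. It moves with the lever. Not to be touched
- gate_right (a point): upper end of the stem of the blue see-through gate of the right lane: a 10 mm wide stem, 32 mm long, hangs from the downhill end of the lever and carries a plate 74 mm wide, 40 mm high, 5 mm thick. It moves with the lever. Not to be touched
- roll_golden: golden yellow hard bread roll, 38 mm thick, 72 mm long, about 50 g, lying across one of the three lanes against its gate, origin at its centre (about 88 mm above the table), y along its length. It rolls by itself. Which lane it lies in varies
- roll_dark: dark brown hard bread roll, 38 mm thick, 72 mm long, about 50 g, lying across one of the three lanes against its gate, origin at its centre (about 88 mm above the table), y along its length. It rolls by itself. Which lane it lies in varies
- roll_pale: pale cream hard bread roll, 38 mm thick, 72 mm long, about 50 g, lying across one of the three lanes against its gate, origin at its centre (about 88 mm above the table), y along its length. It rolls by itself. Which lane it lies in varies
- tray: loose, empty black baking tray, 170 x 360 x 36 mm, walls and floor 4 mm, open on top, on the table under the lip of the dispenser; origin at the centre of its underside, x across its short side away from the dispenser, y along its long side
- seed_jar: closed amber jar, 68 mm wide, 110 mm high, standing beside the dispenser; origin at the centre of its underside
- brush: pastry brush lying on the table beside the dispenser, about 200 mm long; x along it, origin at its underside
- seed_bowl: white bowl, 100 mm wide, 50 mm high, standing near the dispenser; origin at the centre of its underside
Not all that is in view belongs to the job. Leave any blue or pink look-alike of the roll_golden alone.

How it is judged:
By the outcome, as a careful person would: the job done as asked, in the order asked, and still so for the second after the job is handed in, with the robot touching nothing.
It also fails if it takes over 42 s, if anything falls off the work surface, if the arm or the gripper's body presses on something with over 40 N, if the wrist force passes 120 N, or if a joint passes its speed limit or range.

## Robot

A 6-joint arm with a two-finger parallel gripper is mounted at the origin on the work surface. World frame = base frame: x ahead of the robot, y to its left, z up, the work surface at z = 0. Lengths are in m, angles in rad, forces in N, time in s.
With the tool pointing down it reaches from about 0.325 to 0.9 m from the base axis. Payload 6.1 kg.
Tool frame: the origin (TCP) lies at the very end of the fingers, on their centre line; the grasp point (between the pads) lies 19 mm behind it (env.tcp_to_grasp is the distance from the TCP to the grasp point, in m); x points along the fingers, z is the direction in which the jaws open and shut, and the axes are right-handed (so a half turn about x gives the same grasp; the last joint's range is limited). The gripper opens to 87 mm and grips with 3 to 60 N. Pads are 19 mm wide; open, the fingers measure 117 mm over their backs; the gripper's body (75 mm by 190 mm) begins 51 mm behind the grasp point.
Start: joints at [1.203, 0.22, 1.526, -0, 1.395, -0.126], TCP at [0.15, 0.607, 0.223] pointing down, gripper open.
Joint ranges: [-2.98, 2.98], [-0.91, 2.08], [0.09, 2.57], [-1.24, 4.39], [0.2, 2.65], [-2.68, 2.68]. Speed limits (rad/s): [2.57, 2.57, 3.01, 3.14, 3.14, 3.14].

## Interface

Orientations are given as a rotation vector (axis times angle).
In Python, from plant import env gives the robot as it stands. Calls block until the motion is done:
- env.goto(position, orientation): joint-space move of the TCP to a pose.
- env.move_linear(position, ori=None, velocity=0.15): straight line of the TCP; ori=None keeps the orientation; velocity is the mean speed in m/s.
- env.move_joints(angles): joint-space move.
- env.set_gripper(opening, f_grip=None): finger opening in m; f_grip is the grip in N (None keeps the last); returns when the fingers have stopped.
- env.dwell(seconds).
- env.inverse_kinematics(position, orientation): joint angles nearest the present ones, or None.
- env.get_obs(): the state.
- env.get_image(name): name is "side" or "top"; returns a dict with "pixels" (420x560x3 uint8, blue, green, red), "K" (3x3 intrinsics, pixels), "k1" (the pictures are not rectified: a ray, as slopes to the right and down, at radius r is drawn at 1 + k1 r^2 times it, then the intrinsics apply), "world_from_camera" (4x4, takes a point from camera to world coordinates). Camera axes: x right, y down, z forward; pixel columns grow to the right and rows downward; lengths in m; the calibration is good to about 2 mm. A picture is of the moment at which its call begins. There is no depth.
A pose or a line that the arm cannot do raises env.IKError and nothing moves.
- env.hand_in(): hands the job in, once; it reports no verdict.
Trained networks look in the newest picture that a camera, given by its name, has taken for a name from the list of things; names that differ only in an ending like _2 or _b are one class to them, and where a whole thing is asked for, a point or a joint stands for the part that bears it (a point fixed in the world has none). Each returns a list of dicts, best first, with "confidence" (0 to 1); they miss things now and then, are a little off and sometimes report something else, mostly with a low value. They report only what shows in the picture. A call takes as long as a camera call. They do not tell look-alikes from the thing itself.
- env.masks_of(camera, thing): "region" (420x560 bool, what is visible of it) and "extent" ([left, top, right, bottom] in pixels, round what is visible of it).
- env.pinpoint(camera, thing): "position" ([row, column] in pixels: a listed point, or the origin of a listed thing).
The state is a dict: "time": time; "q": joint angles; "joint_vel": joint speeds; "tau": joint torques, N m; "ee_pos": TCP position; "ee_rot": TCP orientation; "wrist_force": force on the tool from outside, world axes, zero at the start; "torque": the same for the moment, N m; "grip_width": finger opening in m.
Only numpy, scipy, OpenCV 4.12 (cv2) and the standard library are available. Lean on these libraries where they do the work, as an engineer would, in place of code of your own. Each camera call takes 0.05 s, during which the arm holds its last target. There are 200 camera calls.

## Working session

There is one attempt and no reset: what is moved stays moved. The work goes in short steps, each a Python script; the robot and the scene stay as the last script left them, time stands still between calls to the robot, and variables do not carry over. Pictures are saved under pics/ and viewed, about 8 in all and at most 12, crops included, and the job is handed in when it is done.

```bash
mkdir -p pics; ls; cat > h.py <<'E'
import numpy as np, cv2
from plant import env
def save(cam,name):
    im=env.get_image(cam); cv2.imwrite('pics/'+name,im['pixels']); return im
def ray(im,rc):
    p=np.array([[[rc[1],rc[0]]]],float); K=np.array(im['K'],float)
    d=cv2.undistortPoints(p,K,np.array([im['k1'],0,0,0.]))[0,0]
    T=np.array(im['world_from_camera']); return T[:3,3],T[:3,:3]@np.array([d[0],d[1],1])
def at_z(im,rc,z):
    o,d=ray(im,rc); return o+d*(z-o[2])/d[2]
def proj(im,P):
    T=np.linalg.inv(np.array(im['world_from_camera'])); P=np.atleast_2d(P)@T[:3,:3].T+T[:3,3]
    return cv2.projectPoints(P,np.zeros(3),np.zeros(3),np.array(im['K'],float),np.array([im['k1'],0,0,0.]))[0][:,0]
E
python3 - <<'E'
from h import *
for c in('top','side'):
    im=save(c,c+'0.png'); print(c,np.round(np.array(im['world_from_camera'])[:3,3],2))
    for t,z in [('paddle_left',.16),('paddle_middle',.16),('paddle_right',.16),('gate_left',.15),('gate_middle',.15),('gate_right',.15),('roll_golden',.088),('roll_dark',.088),('roll_pale',.088),('tray',0),('rack',0),('seed_jar',0),('brush',0),('seed_bowl',0)]:
        for r in env.pinpoint(c,t)[:3]: print(t,round(r['confidence'],2),np.round(r['position']),np.round(at_z(im,r['position'],z)[:2],3))
print(env.get_obs()['time'])
E
```

```text
pics
top [0.39 0.04 1.24]
paddle_left 0.79 [229. 302.] [ 0.469 -0.041]
paddle_left 0.68 [166. 249.] [0.655 0.106]
paddle_left 0.55 [255. 227.] [0.403 0.174]
paddle_middle 0.86 [195. 318.] [ 0.566 -0.088]
paddle_right 0.64 [165. 334.] [ 0.652 -0.139]
gate_left 0.96 [188. 228.] [0.596 0.168]
gate_right 0.83 [135. 259.] [0.753 0.076]
roll_golden 0.56 [297. 218.] [0.279 0.211]
roll_golden 0.5 [198. 237.] [0.575 0.149]
roll_golden 0.5 [244. 147.] [0.44  0.425]
roll_dark 0.66 [168. 247.] [0.668 0.116]
roll_pale 0.65 [141. 266.] [0.753 0.057]
tray 0.62 [158. 212.] [0.729 0.24 ]
tray 0.6 [196. 236.] [0.598 0.162]
rack 0.55 [182. 271.] [0.641 0.045]
seed_jar 0.85 [255. 232.] [0.403 0.175]
seed_jar 0.5 [226. 302.] [ 0.491 -0.051]
seed_jar 0.3 [198. 318.] [ 0.583 -0.107]
brush 0.56 [185. 368.] [ 0.621 -0.278]
seed_bowl 0.71 [231. 191.] [0.485 0.311]
side [ 0.16 -0.68  0.77]
paddle_left 0.61 [219. 278.] [ 0.469 -0.032]
paddle_middle 0.63 [186. 320.] [0.602 0.028]
paddle_middle 0.61 [220. 329.] [ 0.56 -0.08]
paddle_right 0.86 [222. 381.] [ 0.647 -0.133]
paddle_right 0.4 [161. 285.] [0.577 0.151]
gate_left 0.81 [159. 284.] [0.588 0.175]
gate_left 0.3 [224. 381.] [ 0.652 -0.13 ]
gate_middle 0.67 [160. 328.] [0.68  0.122]
gate_right 0.74 [163. 369.] [0.758 0.065]
roll_golden 0.93 [258. 222.] [ 0.349 -0.013]
roll_golden 0.78 [185. 284.] [0.579 0.157]
roll_golden 0.69 [224. 160.] [0.263 0.149]
roll_dark 0.84 [187. 325.] [0.661 0.101]
roll_dark 0.5 [225. 382.] [ 0.702 -0.078]
roll_pale 0.86 [190. 367.] [0.746 0.045]
roll_pale 0.51 [229. 212.] [0.363 0.082]
tray 0.79 [186. 320.] [0.718 0.215]
tray 0.5 [224. 382.] [0.775 0.006]
rack 0.61 [230. 324.] [0.634 0.051]
seed_jar 0.76 [228. 213.] [0.392 0.184]
brush 0.68 [326. 405.] [ 0.63 -0.27]
seed_bowl 0.88 [189. 229.] [0.489 0.318]
1.5
```

View pics/top0.png

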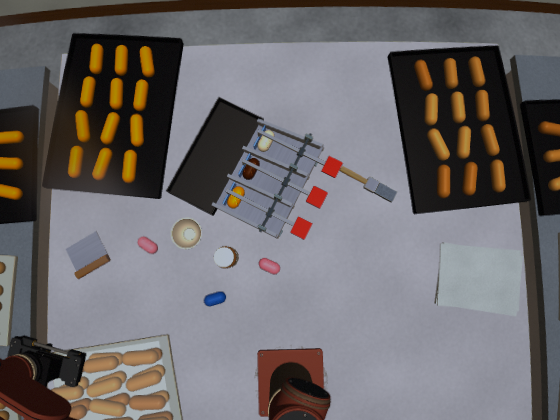

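View pics/side0.png

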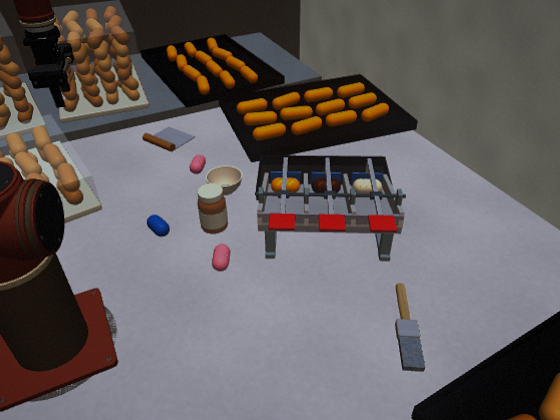

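Top picture: rack at about (270,175). From the uphill side the lanes run golden (col 235,row 197), dark (253,168), pale (265,141). Their paddles are at (302,229), (316,197) and (333,166).
- **Lanes:** downhill is up-left in the picture, so golden is left, dark is middle and pale is right.
- **Could be confused with the target:** the blue roll at (215,298), pink rolls at (148,244) and (269,266), and the orange rolls on the other trays. None is in a lane.

Next I move above the left paddle and check with a crop.

```bash
cat >> h.py <<'E'
from scipy.spatial.transform import Rotation as R
L,M,Rr=map(np.array,([.469,-.036],[.563,-.084],[.650,-.136]))
y=(L-Rr)/np.linalg.norm(L-Rr); d=np.array([y[1],-y[0]])
def ori():
    best=None
    for s in(1,-1):
        Z=np.array([*(s*y),0]); X=np.array([0,0,-1.]); o=R.from_matrix(np.c_[X,np.cross(Z,X),Z]).as_rotvec()
        q=env.inverse_kinematics([*L,.24],o)
        if q is not None and (best is None or abs(q[5])<best[0]): best=(abs(q[5]),o,q)
    return best
E
python3 - <<'E'
from h import *
C=(L+M+Rr)/3; print('d',d)
im=save('top','t1.png'); p=im['pixels'].copy()
for P in (L,M,Rr):
    for Q in([*P,.16],[*(P+d*.218),.088]):
        u=proj(im,Q)[0]; cv2.circle(p,tuple(int(v) for v in u.round()),1,(0,255,0),-1)
a=cv2.resize(p[80:250,150:350],None,fx=3.5,fy=3.5,interpolation=cv2.INTER_CUBIC); cv2.imwrite('pics/crop1.png',a)
b=ori(); print(b)
env.set_gripper(0.0); env.goto([*L,.24],b[1]); o=env.get_obs(); print(o['time'],o['ee_pos'],o['wrist_force'])
save('side','s1.png')
im=cv2.imread('pics/s1.png'); cv2.imwrite('pics/crop2.png',cv2.resize(im[120:290,200:420],None,fx=3.5,fy=3.5,interpolation=cv2.INTER_CUBIC))
E
```

```text
d [0.48358862 0.8752954 ]
(np.float64(0.2602545154874494), array([ 0.39566572,  1.53434152, -0.39566572]), array([-2.44495473e-01, -1.70530538e-01,  1.89209292e+00, -4.44089210e-16,
        1.42003027e+00,  2.60254515e-01]))
5.6167 [ 0.46912074 -0.03539456  0.23998037] [-0.50252582  0.14787838 -0.18222567]
```

View pics/crop1.png

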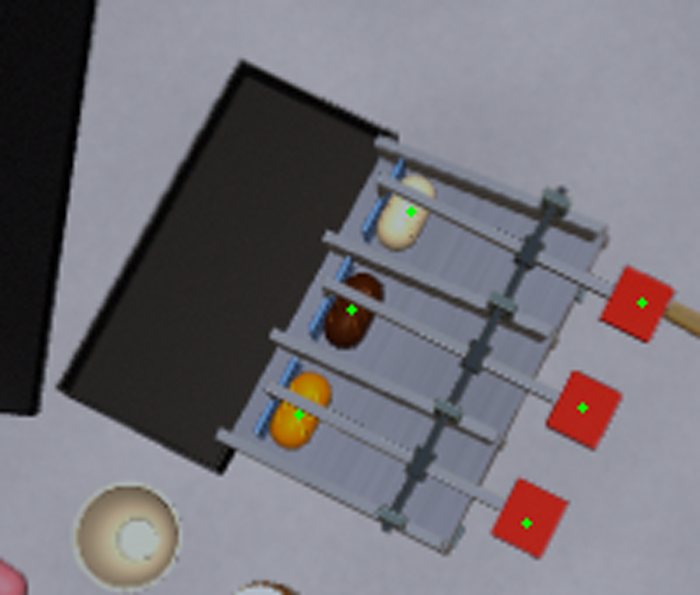

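View pics/crop2.png

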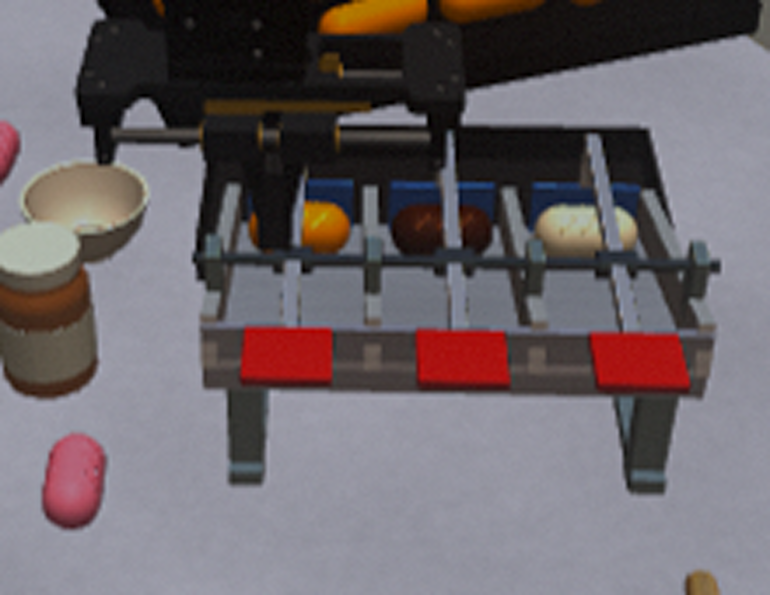

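The dots sit on the paddle and roll centres to within a few mm, so golden is behind the left paddle and dark behind the middle one. The closed fingertips hang over the left paddle. I'll press it now.

```bash
cat >> h.py <<'E'
def press(P,tag):
    env.move_linear([*P,.168],velocity=.12)
    f0=env.get_obs()['wrist_force'].copy() if hasattr(env.get_obs()['wrist_force'],'copy') else env.get_obs()['wrist_force']
    for z in (.150,.138,.129):
        env.move_linear([*P,z],velocity=.06); o=env.get_obs(); print(z,round(o['ee_pos'][2],4),np.round(np.array(o['wrist_force'])-f0,2))
    env.dwell(1.0); save('side',tag+'_down.png')
    env.move_linear([*P,.168],velocity=.08); env.move_linear([*P,.22],velocity=.15)
    im=save('side',tag+'_up.png')['pixels']; a=cv2.imread('pics/'+tag+'_down.png')
    cv2.imwrite('pics/'+tag+'.png',np.vstack([cv2.resize(x[140:270,220:430],None,fx=2.2,fy=2.2,interpolation=cv2.INTER_CUBIC) for x in(a,im)]))
    t=save('top',tag+'_top.png'); print(env.get_obs()['time'])
E
python3 -c "
from h import *
press(L-d*.004*0,'pl')"
```

```text
0.15 0.1495 [-0.86 -0.52  0.04]
0.138 0.138 [-1.56 -0.79  4.13]
0.129 0.1292 [-1.42  0.02  3.92]
9.8083
```

View pics/pl.png

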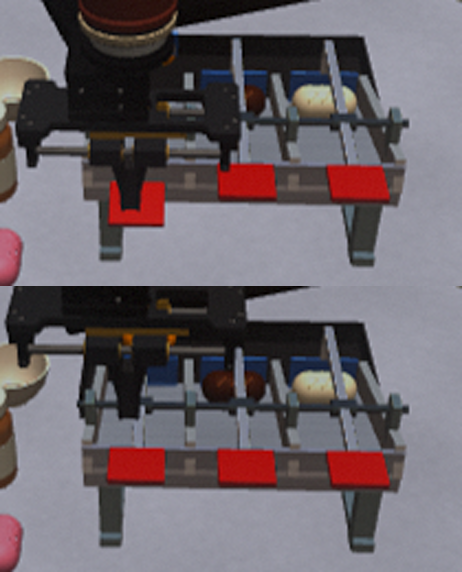

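The left paddle went down and came back up, and the golden roll has left its lane. The dark and pale rolls still wait. I'll press the middle paddle next, then move clear.

```bash
python3 - <<'E'
from h import *
env.move_linear([*M,.22],velocity=.15)
press(M,'pm')
P=M-d*.12; env.move_linear([*P,.25],velocity=.2); env.move_joints([-1.4,*env.get_obs()['q'][1:]]); env.dwell(.3)
a=save('top','fin_t.png')['pixels']; b=save('side','fin_s.png')['pixels']
for c in('top','side'):
    for t in('roll_golden','roll_dark','roll_pale'): print(c,t,[(round(r['confidence'],2),np.round(r['position'])) for r in env.pinpoint(c,t)[:4]])
r=lambda x:cv2.resize(x,(560,290),interpolation=cv2.INTER_CUBIC)
cv2.imwrite('pics/fin.png',np.vstack([r(a[80:250,100:428]),r(b[120:290,150:478])])); print(env.get_obs()['time'])
E
```

```text
0.15 0.1495 [ 0.37 -0.42  0.8 ]
0.138 0.1381 [-0.24 -0.07  3.87]
0.129 0.1297 [1.05 0.41 4.9 ]
14.6333
top roll_golden [(0.72, array([172., 186.])), (0.66, array([244., 147.])), (0.62, array([266., 269.]))]
top roll_dark [(0.57, array([145., 198.]))]
top roll_pale [(0.59, array([141., 262.]))]
side roll_golden [(0.74, array([165., 289.]))]
side roll_dark [(0.55, array([160., 323.])), (0.29, array([232., 322.]))]
side roll_pale [(0.64, array([188., 367.]))]
17.8083
```

View pics/fin.png

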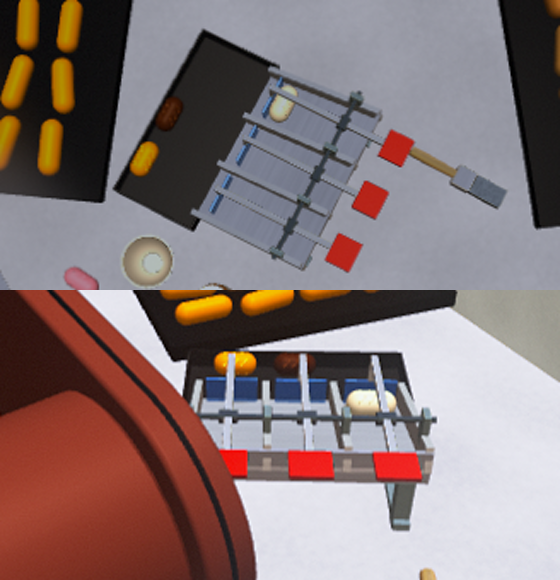

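Both rolls lie inside the tray against its far wall: dark at top pixel (198,145), golden at (186,172). All three gates are shut, the paddles are level, the pale roll is in place, and the bowl, jar and brush haven't moved.

```bash
python3 -c "
from h import *
env.hand_in(); print(env.get_obs()['time'])"
```

```text
the job is handed in; nothing more can be done
the job is handed in; nothing more can be done
```

I pressed the left paddle (golden roll) and then the middle paddle (dark roll) with closed fingertips. Each was pressed about 31 mm and held for a second, and vertical force stayed under 5 N. I let both come back up, moved the arm clear and handed the job in shortly after 17.8 s.

The last pictures from the top and side cameras show:
- **Rolls:** golden and dark both lie in the tray against its far wall. The pale roll waits behind its gate and its paddle was not pressed.
- **Gates and paddles:** all three gates are shut. The middle and right paddles are back up. The arm half hides the left paddle in the last side picture, but an earlier one shows it fully up.
- **Other items:** the bowl and brush look unmoved. The jar was only partly in the final crop, but the arm never came near it.

In the final pictures, the networks' extra detections (the pink rolls reported as `roll_golden`, and a low-confidence `roll_dark` in the side view) were false. Nothing else disagreed.

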